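# Turn the parts carousel to the pointer

## Robot

A 6-joint arm with a two-finger parallel gripper is mounted at the origin on the work surface. World frame = base frame: x ahead of the robot, y to its left, z up, the work surface at z = 0. Lengths are in mm, angles in degrees, forces in N, time in s.
With the tool pointing down it reaches from about 350 to 850 mm from the base axis. Payload 8.1 kg.
Tool frame: the origin (TCP) lies midway between the tips of the shut fingers; the grasp point (between the pads) lies 19 mm behind it; z points along the fingers, y is the direction in which the jaws open and shut (so a half turn about z gives the same grasp; the last joint's range is limited). The gripper opens to 85 mm and grips with 20 to 120 N. Pads are 22 mm wide; open, the fingers measure 114 mm over their backs; the gripper's body (76 mm by 85 mm) begins 54 mm behind the grasp point. The pads swing forward as they close: fully open they stand 13 mm farther back than shut.
Start: joints at [-76.398, 7.471, 85.268, -0, 87.261, -4.893], TCP at [190.354, -569.008, 198.892] pointing down, gripper open.
Joint ranges: [-169.43, 169.43], [-51.17, 129.36], [1.28, 143.12], [-76.62, 256.62], [0, 156.53], [-152.29, 152.29]. Speed limits (degrees/s): [136.94, 136.94, 159.86, 180, 180, 180].

## Interface

Orientations are given as [roll, pitch, yaw] about the fixed x, y, z axes, in that order (R = Rz(yaw) Ry(pitch) Rx(roll)).
In Python, from bench import r gives the robot as it stands.
- The arm moves only by the tool carry_out, never from a script. Its argument "increments" is a list of rows, each a list of 3 entries, a list of its own where there are three numbers: the shift along the tool's x, y, z in m, then the turn, a rotation vector about the tool's x, y, z in rad, then the closure, from 0 (fully open) to 1 (shut). A call has 1 to 12 rows; each row shifts and turns the pose as measured when the row begins, along the tool's axes as they then stand; what a row does not reach is not made up. A row lasts 1/10 s, in which the tool goes at most 50 mm and 8.59 degrees, less where a joint would pass 70% of its speed; a pose out of reach is approached as far as the arm can. A call with a gripper value outside its range is refused whole. The fingers move at their own pace and stop on an object; "newtons" is the grip in N (left out, the last holds). Time passes only in rows, so rows that do not move let the fingers close. It gives the time, the measured TCP pose, the force and the opening at its end, in the units of the state.
- r.sense(): the state, without advancing time (a new reading comes with each control period).
- r.snapshot(name): name is "scene" or "top" or "wrist"; returns a dict with "image" (420x560x3 uint8, blue, green, red), "vertical_fov" (degrees; the focal length in pixels is half the picture's height over the tangent of half this angle, whatever the lens; pixels are square), "cx", "cy" (the principal point, pixels), "rvec" (rotation vector, rad) and "tvec" (3), from world to camera coordinates, as OpenCV has them. Camera axes: x right, y down, z forward; pixel columns grow to the right and rows downward; lengths in mm; the calibration is good to about 2 mm. The wrist camera is an equidistant fisheye: a pixel r from the principal point sees the ray r / f radians off the axis. A picture is of the moment at which its call begins. There is no depth.
- r.hand_in(): hands the job in, once; it reports no verdict.
The state is a dict: "time": time; "joint_pos": joint angles; "qd": joint speeds; "joint_efforts": joint torques, N m; "tool_pos": TCP position; "tcp_rot": TCP orientation; "ft_force": force on the tool from outside, world axes, zero at the start; "wrist_torque": the same for the moment, N m; "finger_gap": finger opening in mm.
Only numpy, scipy, OpenCV 4.12 (cv2) and the standard library are available. Lean on these libraries where they do the work, as an engineer would, in place of code of your own. Each camera call takes 0.05 s, during which the arm holds its last target.

## Task

Push the parts carousel round by its rim, gently and without flinging it, until its yellow-tagged bin faces front: the yellow tag has to line up with the red pointer on the stand. Nothing is to be picked up: the parts stay lying in their bins, and the things standing around the carousel stay where they are. Finish with the carousel at rest.

Things in the scene. Friction and masses are not known exactly. Their poses are not given: they have to be found in the camera images.
- stand: Fixed stand of the carousel: dark steel disc 230 mm across, 30 mm high, standing on the table, with a white tongue (50 mm wide, 30 mm high) reaching out to 200 mm from the axis and carrying the red pointer. Origin: on the turntable's vertical axis, at table height. Its -x axis points along the tongue (the front), z up. Position and yaw differ from run to run.
- pointer (a point): Tip of the flat red arrow on the stand's white tongue, 157 mm out from the turntable's axis, 33 mm above the table. The arrow points inward at the axis.
- turntable (a joint): Angle of the turntable about its vertical axis (rad, counter-clockwise seen from above positive), 0 at the start of every run wherever the tag then is. Turns either way, with no stop within a full turn. Friction of about 0.12 N m makes it stay where it is left: about 1 N at the rim moves it, and it hardly coasts after a slow push.
- hub (a point): Top centre of the turntable's dark hub (radius 28 mm), on the axis, 91 mm above the table. The turntable is a grey round tray, 290 mm across, about 1.2 kg: underside 30 mm above the table, bin floors at 36 mm, flat rim from 125 to 145 mm from the axis with its top at 75 mm. Six walls part it into six bins of 60 degrees.
- peg (a point): Top centre of one of six black upright push pegs on the rim, one at the end of each bin wall: 14 mm diameter, 135 mm from the axis, from 75 to 110 mm above the table, 60 degrees apart. This one is 30 degrees from the tag, counter-clockwise seen from above. A fingertip beside a peg, just above the rim, can push it along the circle.
- tag (a point): Centre of the yellow tag on top of the rim, 135 mm from the axis, 76 mm above the table, at the middle of the yellow-tagged bin's outer side. It is 36 mm wide along the rim and also covers the rim's outer face; the bin's floor is yellow too. The other five bins have white tags. At the start the tag is 50 degrees or more away from the pointer, either way.
- yellow_bin (a point): Middle of the floor of the yellow-tagged bin, 85 mm from the axis, 36 mm above the table.
- bushing: Brass bushing, 36 mm diameter, 45 mm high, standing loose in the yellow-tagged bin; origin at the centre of its underside. Leave it in its bin.
- carton: Small cardboard box 34 x 34 x 50 mm standing loose in another bin; origin at the centre of its underside.
- race: Steel ring, 48 mm diameter, 22 mm high, lying loose in another bin; origin at the centre of its underside.
- spool: Green plastic spool, 36 mm diameter, 40 mm high, standing loose in another bin; origin at the centre of its underside.
- parts_box: Cardboard box 60 x 90 x 55 mm standing on the table to the left of the carousel; origin at the centre of its underside. Leave alone.
- sleeve_cup: Open steel cup, 80 mm diameter, 70 mm high, on the table to the left; origin at the centre of its underside. Leave alone.
- wrench: Steel wrench 170 mm long lying on the table to the right; origin under its middle. Leave alone.
- cleaner: Grey can, 54 mm diameter, 130 mm high, on the table to the right; origin at the centre of its underside. Leave alone.

How it is judged (in metres and radians):
At the end, for the whole second after the job is handed in: Yellow tag centre within 16 mm sideways of the line from the axis through the red pointer, on its side; turntable at rest (under 0.05 rad/s); bushing within 45 mm of the yellow bin's middle; all four parts down in the tray; the things around it within 20 mm of their start (y of tag in the frame of stand between -0.016 and 0.016 m and x of tag in the frame of stand below -0.1 m and velocity of joint turntable between -0.05 and 0.05 rad/s and horizontal distance between bushing and yellow_bin below 0.045 m and height (world z) of each of bushing, carton, race, spool below 0.065 m and horizontal distance between each of bushing, carton, race, spool and stand below 0.125 m and distance of each of parts_box, sleeve_cup, wrench, cleaner from where it was at the start of the episode below 0.02 m); the robot touches nothing.
It fails at once if the turntable is flung round faster than 2.5 rad/s (velocity of joint turntable above 2.5 rad/s or velocity of joint turntable below -2.5 rad/s).
It fails at once if a part is lifted out of its bin (underside more than 70 mm above the table) (height (world z) of any of bushing, carton, race, spool above 0.07 m).
It fails at once if a thing standing around the carousel is lifted or shifted by more than 20 mm (distance of any of parts_box, sleeve_cup, wrench, cleaner from where it was at the start of the episode above 0.02 m).
It also fails if it takes over 51 s, if anything falls off the work surface, if the arm or the gripper's body presses on something with over 40 N, if the wrist force passes 120 N, or if a joint passes its speed limit or range.

## Working session

There is one attempt and no reset: what is moved stays moved. The work goes in short steps, Python scripts to look and compute and a tool call to move; the robot and the scene stay as the last step left them, time stands still between calls to the robot, and variables do not carry over. Pictures are saved under pics/ and viewed, and the job is handed in when it is done.

Besides the shell and the picture viewer there is one more tool, called by a JSON object that holds its "api" and its "payload". carry_out: Moves the arm, as the interface text tells. Its arguments: {"type":"object","properties":{"increments":{"type":"array"},"newtons":{"type":"number"}},"required":["increments"]}

```bash
mkdir -p pics; ls; python3 - <<'E'
from bench import r
import cv2
for n in("top","scene"):
    s=r.snapshot(n); cv2.imwrite(f"pics/{n}0.png",s["image"]); print(n,{k:v for k,v in s.items() if k!="image"})
print(r.sense())
E
```

```text
pics
top {'vertical_fov': 46.14812753285879, 'cx': 272.1384023130979, 'cy': 213.85244560343773, 'rvec': array([ 2.12975489, -2.12792468,  0.20636205]), 'tvec': array([ -14.91552658,  524.92718047, 1380.42413336])}
scene {'vertical_fov': 42.54360367756358, 'cx': 274.06167763739097, 'cy': 213.40173889148957, 'rvec': array([ 2.02935371,  1.51272541, -0.57381948]), 'tvec': array([-112.3456407 , -334.78954118, 1764.82637477])}
{'time': 0.1, 'joint_pos': array([-7.63972125e+01,  7.51273943e+00,  8.53244458e+01,  1.30915974e-03,
        8.72620209e+01, -4.89568909e+00]), 'qd': array([ 0.00993971, -0.18300804, -0.18708822, -0.07977211,  0.01186189,
       -0.09313992]), 'joint_efforts': array([ 8.22150323e-04, -5.70950568e+01, -5.01942837e+01, -1.28601641e-04,
        8.06878408e-03, -1.40291925e-05]), 'tool_pos': array([ 190.23794949, -568.44664984,  197.91549341]), 'tcp_rot': array([-1.79901267e+02, -9.76922346e-03,  1.84984045e+01]), 'ft_force': array([-0.61258481, -0.27177989, -0.74506557]), 'wrist_torque': array([-0.01844604,  0.02243744,  0.04941155]), 'finger_gap': 85.56976542375813}
```

View pics/top0.png

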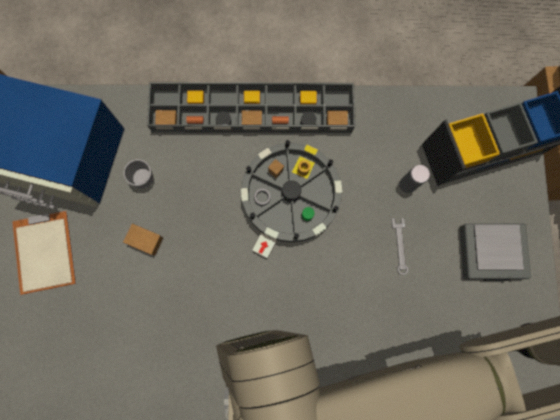

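View pics/scene0.png

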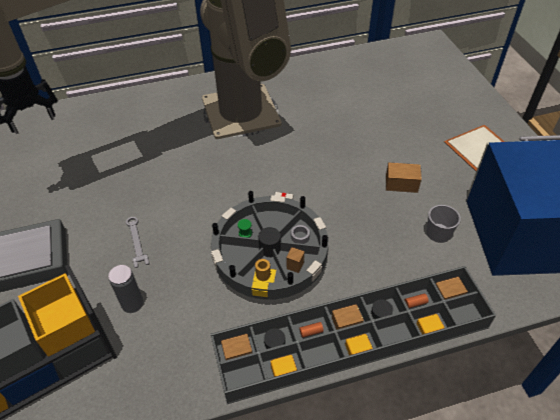

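Top view: the carousel hub is at about (291,190), the yellow tag at (311,150), the red pointer at (264,246), and the pegs are black. I'll measure these next.

```bash
cat > h.py <<'E'
import numpy as np, cv2
from bench import r
def K(s):
    f=210/np.tan(np.radians(s["vertical_fov"]/2)); return np.array([[f,0,s["cx"]],[0,f,s["cy"]],[0,0,1]])
def plane(s,uv,z):
    R=cv2.Rodrigues(s["rvec"])[0]; t=s["tvec"]; c=-R.T@t
    d=R.T@np.linalg.inv(K(s))@np.array([uv[0],uv[1],1.]); return c+d*(z-c[2])/d[2]
def proj(s,p): return cv2.projectPoints(np.array([p],float),s["rvec"],s["tvec"],K(s),None)[0].ravel()
def blobs(m,amin=8):
    n,l,st,ce=cv2.connectedComponentsWithStats(m.astype(np.uint8)); return [(ce[i],st[i]) for i in range(1,n) if st[i,4]>=amin]
E
python3 - <<'E'
from h import *
s=r.snapshot("top"); im=s["image"]; hsv=cv2.cvtColor(im,cv2.COLOR_BGR2HSV)
roi=np.zeros(im.shape[:2],bool); roi[136:265,230:352]=1
H,S,V=cv2.split(hsv)
y=(H>22)&(H<35)&(S>150)&(V>120)&roi; red=((H<8)|(H>172))&(S>150)&(V>120)&roi; blk=(V<28)&roi; wh=(S<60)&(V>150)&roi
for nm,m,z in(("y",y,76),("red",red,33),("blk",blk,110),("wh",wh,76)):
    for c,st in blobs(m,4): print(nm,c.round(1),st,plane(s,c,z).round(1))
cv2.imwrite("pics/crop.png",cv2.resize(im[130:270,220:360],None,fx=4,fy=4,interpolation=cv2.INTER_CUBIC))
print(s["rvec"])
E
```

```text
y [310.4 149.5] [305 145  12  10  72] [ 710.9 -125.6   76. ]
y [302.5 165.8] [293 157  21  21 132] [ 661.5 -102.1   76. ]
y [303.2 168. ] [302 167   4   3   8] [ 655.  -104.3   76. ]
red [262.8 246.8] [260 242   7  11  38] [430.9  12.4  33. ]
blk [286.6 145.2] [286 144   2   3   5] [712.4 -55.1 110. ]
blk [329.  164.2] [328 163   3   3   5] [ 656.6 -174.7  110. ]
blk [288.8 199.8] [288 199   3   2   4] [553.6 -60.2 110. ]
wh [264.2 152.9] [258 148  13  11  78] [700.3   8.9  76. ]
wh [338.1 186.3] [335 180   8  13  83] [ 600.8 -204.    76. ]
wh [244. 194.] [241 188   7  13  84] [577.6  66.2  76. ]
wh [318.9 228.2] [313 223  13  12  90] [ 478.7 -146.5   76. ]
wh [271.4 232.2] [265 227  14  11  93] [467.1 -12.   76. ]
wh [263.4 245.4] [253 235  22  22 215] [429.7  10.3  76. ]
[ 2.12975489 -2.12792468  0.20636205]
```

View pics/crop.png

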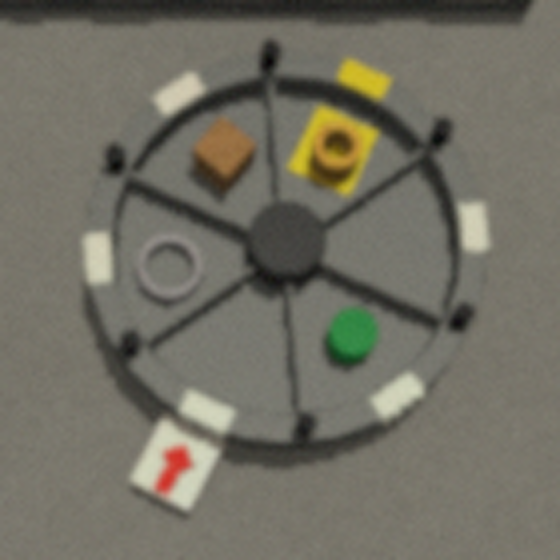

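```bash
cat >> h.py <<'E'
from scipy.spatial.transform import Rotation as Ro
C=np.array([589.2,-68.9])
def to(p,yaw,n):
    s=r.sense(); R=Ro.from_euler("xyz",s["tcp_rot"],degrees=True); T=Ro.from_euler("xyz",[180,0,yaw],degrees=True)
    d=R.inv().apply(np.array(p)-s["tool_pos"])/1000; w=(R.inv()*T).as_rotvec()
    print("t",s["time"],"tcp",s["tool_pos"].round(1),s["tcp_rot"].round(1),"gap",s["finger_gap"],"F",s["ft_force"].round(1))
    print("total",d.round(4),w.round(4),"per row",(d/n).round(4),(w/n).round(4))
    # constant row with turning frame: shift expressed in final frame too
    print("in mean frame per row",(Ro.from_rotvec(w/2).inv().apply(d)/n).round(4))
def pp(phi,z,R=135): a=np.radians(phi); return [C[0]+R*np.cos(a),C[1]+R*np.sin(a),z]
E
python3 -c "
from h import *
to(pp(185,170),5,16)"
```

```text
t 0.15 tcp [ 190.2 -568.5  198.1] [-179.9   -0.    18.5] gap 85.34874646706805 F [ 0.1 -0.6  0.8]
total [ 0.4056 -0.3787  0.0287] [-1.500e-03  1.000e-04  2.356e-01] per row [ 0.0253 -0.0237  0.0018] [-0.0001  0.      0.0147]
in mean frame per row [ 0.0224 -0.0265  0.0018]
```

{"api": "carry_out", "payload": {"increments": [[[0.0224, -0.0265, 0], [0, 0, 0.0147], 0.72], [[0.0224, -0.0265, 0], [0, 0, 0.0147], 0.72], [[0.0224, -0.0265, 0], [0, 0, 0.0147], 0.72], [[0.0224, -0.0265, 0], [0, 0, 0.0147], 0.72], [[0.0224, -0.0265, 0], [0, 0, 0.0147], 0.72], [[0.0224, -0.0265, 0], [0, 0, 0.0147], 0.72], [[0.0224, -0.0265, 0], [0, 0, 0.0147], 0.72], [[0.0224, -0.0265, 0], [0, 0, 0.0147], 0.72], [[0.0224, -0.0265, 0], [0, 0, 0.0147], 0.72], [[0.0224, -0.0265, 0], [0, 0, 0.0147], 0.72], [[0.0224, -0.0265, 0], [0, 0, 0.0147], 0.72], [[0.0224, -0.0265, 0], [0, 0, 0.0147], 0.72]], "newtons": 20}}

```text
time: 1.35
tool_pos: [378.4, -183.7, 194.3]
tcp_rot: [-179.6, 0.1, 7.5]
ft_force: [0.3, 0.4, 0.1]
finger_gap: 24.1
```

```bash
python3 -c "
from h import *
to(pp(185,150),5,6)"
```

```text
t 1.35 tcp [ 378.4 -183.7  194.3] [-1.796e+02  1.000e-01  7.500e+00] gap 24.057189079652886 F [0.3 0.4 0.1]
total [ 0.0893 -0.0919  0.0448] [-0.0069  0.002   0.0441] per row [ 0.0149 -0.0153  0.0075] [-0.0012  0.0003  0.0073]
in mean frame per row [ 0.0145 -0.0157  0.0074]
```

{"api": "carry_out", "payload": {"increments": [[[0.0145, -0.0157, 0.0074], [-0.0012, 0.0003, 0.0073], 0.62], [[0.0145, -0.0157, 0.0074], [-0.0012, 0.0003, 0.0073], 0.62], [[0.0145, -0.0157, 0.0074], [-0.0012, 0.0003, 0.0073], 0.62], [[0.0145, -0.0157, 0.0074], [-0.0012, 0.0003, 0.0073], 0.62], [[0.0145, -0.0157, 0.0074], [-0.0012, 0.0003, 0.0073], 0.62], [[0.0145, -0.0157, 0.0074], [-0.0012, 0.0003, 0.0073], 0.62], [[0, 0, 0], [0, 0, 0], 0.62]]}}

```text
time: 2.05
tool_pos: [457.2, -71.1, 147.8]
tcp_rot: [-180.0, 0.0, 5.2]
ft_force: [-0.3, -0.0, -0.8]
finger_gap: 32.4
```

```bash
python3 -c "
from h import *
to(pp(185,150),5,2)
s=r.snapshot('wrist');cv2.imwrite('pics/w1.png',s['image'])
R=cv2.Rodrigues(s['rvec'])[0]
f=210/np.tan(np.radians(s['vertical_fov']/2))
c=R@np.array(pp(185,110))+s['tvec'];th=np.arctan2(np.hypot(c[0],c[1]),c[2]);u=c[:2]/np.hypot(c[0],c[1])*f*th
print('expected peg px',u+[s['cx'],s['cy']])
"
```

```text
t 2.05 tcp [457.2 -71.1 147.8] [-180.     0.     5.2] gap 32.4123085739497 F [-0.3 -0.  -0.8]
total [-0.0034  0.0093 -0.0022] [-0.0001  0.0001  0.0036] per row [-0.0017  0.0047 -0.0011] [-0.0001  0.0001  0.0018]
in mean frame per row [-0.0017  0.0047 -0.0011]
expected peg px [292.1020215  223.52506558]
```

View pics/w1.png

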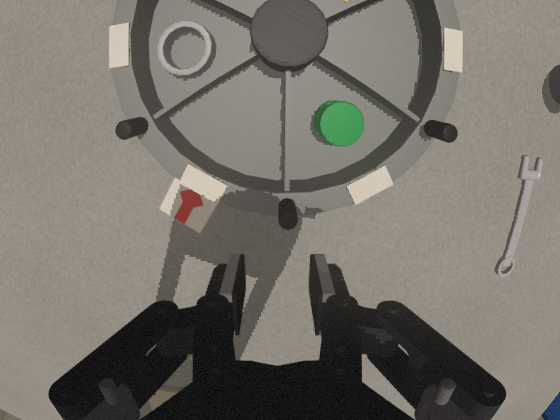

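The wrist view shows the peg at about (288,215), within a few mm of where I predicted it. I'll align the gripper and straddle the peg.

{"api": "carry_out", "payload": {"increments": [[[-0.0017, 0.0047, 0.0], [0, 0, 0.0018], 0.62], [[-0.0017, 0.0047, 0.0], [0, 0, 0.0018], 0.62], [[0, 0, 0.01], [0, 0, 0], 0.62], [[0, 0, 0.01], [0, 0, 0], 0.62]]}}

```text
time: 2.5
tool_pos: [454.4, -85.4, 129.6]
tcp_rot: [179.8, -0.2, 4.9]
ft_force: [0.1, -0.4, 1.2]
finger_gap: 32.6
```

```bash
python3 -c "
from h import *
to(pp(185,86),5,4)
s=r.snapshot('wrist');cv2.imwrite('pics/w2.png',s['image'])
"
```

```text
t 2.5 tcp [454.4 -85.4 129.6] [179.8  -0.2   4.9] gap 32.615189319088515 F [ 0.1 -0.4  1.2]
total [ 0.0006 -0.0048  0.0435] [ 0.0031 -0.003  -0.0019] per row [ 0.0002 -0.0012  0.0109] [ 0.0008 -0.0007 -0.0005]
in mean frame per row [ 0.0002 -0.0012  0.0109]
```

View pics/w2.png

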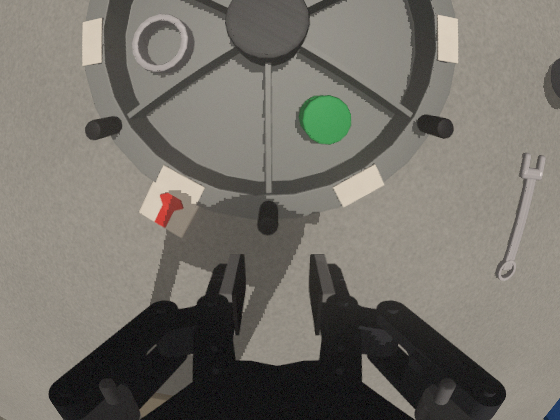

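{"api": "carry_out", "payload": {"increments": [[[0.0, -0.0025, 0.0], [0.001, -0.001, 0], 0.62], [[0, -0.0015, 0.0], [0.001, -0.001, 0], 0.62], [[0, 0, 0], [0, 0, 0], 0.62]]}}

```text
time: 2.85
tool_pos: [451.8, -81.0, 126.2]
tcp_rot: [-179.9, 0.2, 4.8]
ft_force: [-0.1, -0.3, 0.4]
finger_gap: 32.3
```

```bash
python3 -c "
from h import *
to(pp(185,86),5,4)
"
```

```text
t 2.85 tcp [451.8 -81.  126.2] [-179.9    0.2    4.8] gap 32.33624324040386 F [-0.1 -0.3  0.4]
total [ 0.003  -0.      0.0401] [-0.001   0.0037 -0.0031] per row [ 0.0008 -0.      0.01  ] [-0.0002  0.0009 -0.0008]
in mean frame per row [ 0.0007 -0.      0.01  ]
```

{"api": "carry_out", "payload": {"increments": [[[0.001, 0, 0.01], [0, 0.001, 0], 0.62], [[0.001, 0, 0.01], [0, 0.001, 0], 0.62], [[0.001, 0, 0.008], [0, 0, 0], 0.62], [[0, 0, 0.006], [0, 0, 0], 0.62], [[0, 0, 0], [0, 0, 0], 0.62]]}}

```text
time: 3.35
tool_pos: [455.0, -80.2, 88.9]
tcp_rot: [-179.9, 0.1, 4.9]
ft_force: [0.2, 0.1, -0.1]
finger_gap: 32.2
```

```bash
python3 -c "
from h import *
to(pp(185,86),5,2)
s=r.snapshot('wrist');cv2.imwrite('pics/w3.png',s['image'])
"
```

```text
t 3.35 tcp [455.  -80.2  88.9] [-1.799e+02  1.000e-01  4.900e+00] gap 32.210604773892776 F [ 0.2  0.1 -0.1]
total [-0.0003  0.0004  0.0029] [-0.001   0.0017 -0.0021] per row [-0.0002  0.0002  0.0014] [-0.0005  0.0008 -0.0011]
in mean frame per row [-0.0002  0.0002  0.0014]
```

View pics/w3.png

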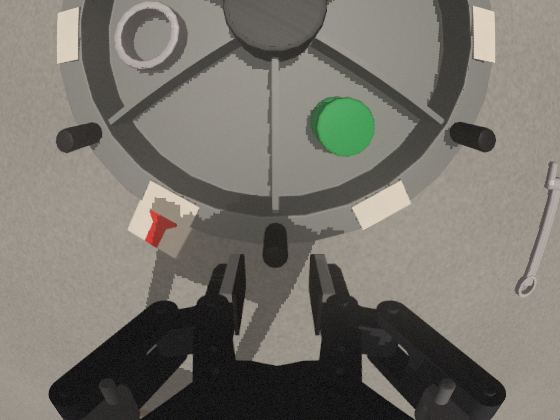

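```bash
cat >>h.py <<'E'
def wproj(s,p):
    R=cv2.Rodrigues(s['rvec'])[0];f=210/np.tan(np.radians(s['vertical_fov']/2))
    c=R@np.array(p)+s['tvec'];h=np.hypot(c[0],c[1]);return c[:2]/h*f*np.arctan2(h,c[2])+[s['cx'],s['cy']]
E
python3 -c "
from h import *
s=r.snapshot('wrist');t=r.sense()['tool_pos']
R=cv2.Rodrigues(s['rvec'])[0];print('cam',-R.T@s['tvec'])
print('tcp',wproj(s,t),'tcp z110',wproj(s,[t[0],t[1],110]),'peg top',wproj(s,pp(185,110)),'base',wproj(s,pp(185,75)))
"
```

```text
cam [540.176062   -71.68574438 263.72583866]
tcp [279.57129916 242.55110223] tcp z110 [279.81874656 258.86452569] peg top [280.17481489 260.2781874 ] base [279.71527148 233.47030875]
```

The peg sits between the fingers. I'll start the push along the circle.

{"api": "carry_out", "payload": {"increments": [[[0, 0, 0.001], [0, 0, 0], 0.7], [[0, 0.0024, 0.001], [0, 0, -0.0175], 0.7], [[0, 0.0047, 0], [0, 0, -0.0349], 0.7], [[0.0001, 0.0047, 0], [0, 0, -0.0349], 0.7], [[0.0001, 0.0047, 0], [0, 0, -0.0349], 0.7], [[0.0001, 0.0047, 0], [0, 0, -0.0349], 0.7], [[0.0001, 0.0047, 0], [0, 0, -0.0349], 0.7], [[0.0001, 0.0047, 0], [0, 0, -0.0349], 0.7]]}}

```text
time: 4.25
tool_pos: [464.1, -112.7, 90.7]
tcp_rot: [179.8, -0.2, 18.7]
ft_force: [-0.5, 0.3, -0.8]
finger_gap: 25.6
```

```bash
cat >>h.py <<'E'
def st():
    s=r.sense();v=s["tool_pos"][:2]-C; phi=np.degrees(np.arctan2(v[1],v[0]))
    print("t",s["time"],"z",s["tool_pos"][2].round(1),"rad",np.hypot(*v).round(1),"phi",(phi%360).round(1),"yaw",s["tcp_rot"].round(1),"F",s["ft_force"].round(1),"gap",round(s["finger_gap"],1),"q6",s["joint_pos"][5].round(1))
E
python3 -c "
from h import *
st()
s=r.snapshot('wrist');cv2.imwrite('pics/w4.png',s['image'])
s=r.snapshot('top');cv2.imwrite('pics/t4.png',s['image'])
"
```

```text
t 4.25 z 90.7 rad 132.5 phi 199.3 yaw [179.8  -0.2  18.7] F [-0.5  0.3 -0.8] gap 25.6 q6 51.5
```

View pics/w4.png

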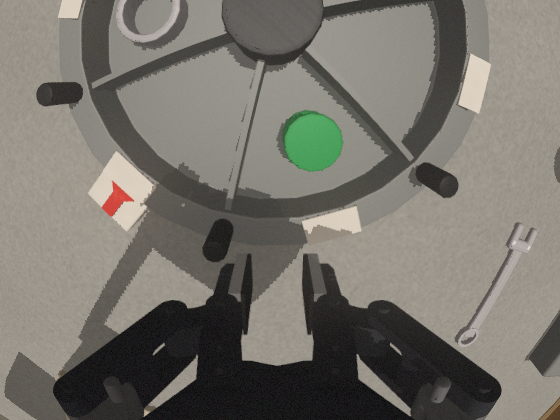

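```bash
python3 -c "
from h import *
s=r.snapshot('wrist');t=r.sense()
R=Ro.from_euler('xyz',t['tcp_rot'],degrees=True)
for dz in(0,-10,-20,-30):
  for x in(-11,0,11):
    print(dz,x,[wproj(s,t['tool_pos']+R.apply([x,y,dz])).round(0) for y in(-13,13)])
im=cv2.imread('pics/t4.png');cv2.imwrite('pics/t4c.png',cv2.resize(im[130:270,220:360],None,fx=4,fy=4,interpolation=cv2.INTER_CUBIC))
"
```

```text
0 -11 [array([257., 259.]), array([299., 259.])]
0 0 [array([256., 243.]), array([300., 243.])]
0 11 [array([256., 226.]), array([300., 226.])]
-10 -11 [array([256., 267.]), array([300., 267.])]
-10 0 [array([255., 251.]), array([301., 251.])]
-10 11 [array([255., 233.]), array([302., 233.])]
-20 -11 [array([255., 276.]), array([302., 276.])]
-20 0 [array([254., 259.]), array([302., 259.])]
-20 11 [array([254., 241.]), array([303., 241.])]
-30 -11 [array([254., 286.]), array([303., 286.])]
-30 0 [array([253., 269.]), array([304., 269.])]
-30 11 [array([253., 250.]), array([305., 250.])]
```

View pics/t4c.png

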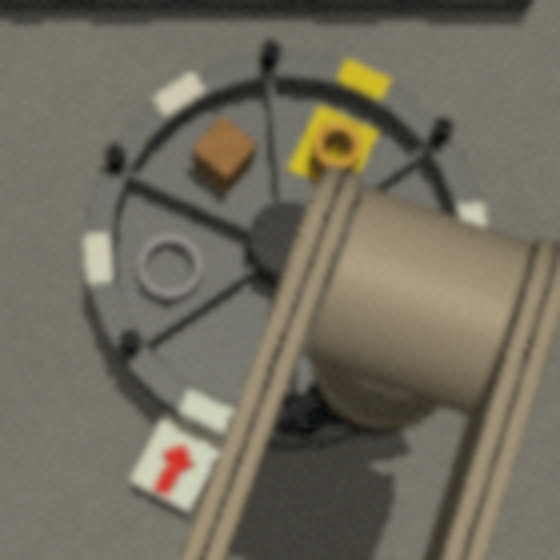

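```bash
python3 -c "
from h import *
s=r.snapshot('scene');t=r.sense()
im=s['image'];u=proj(s,t['tool_pos']);print(u, proj(s,pp(185,110)))
cv2.imwrite('pics/s5.png',im)
x,y=map(int,u);c=cv2.resize(im[y-50:y+50,x-65:x+65],None,fx=6,fy=6,interpolation=cv2.INTER_CUBIC);cv2.imwrite('pics/s5c.png',c)
print('crop scale6 origin',x-65,y-50)
R=Ro.from_euler('xyz',t['tcp_rot'],degrees=True)
for dz in(0,-10,-20,-30): print(dz,[((proj(s,t['tool_pos']+R.apply([0,yy,dz]))-[x-65,y-50])*6).round() for yy in(-13,13)])
print('peg top/base in crop',[((proj(s,pp(185,z))-[x-65,y-50])*6).round() for z in(110,75)])
"
```

```text
[238.23943783 202.05102696] [248.83087907 191.7443066 ]
crop scale6 origin 173 152
0 [array([417., 287.]), array([366., 314.])]
-10 [array([416., 272.]), array([364., 298.])]
-20 [array([414., 256.]), array([362., 282.])]
-30 [array([413., 240.]), array([360., 266.])]
peg top/base in crop [array([455., 238.]), array([459., 293.])]
```

View pics/s5c.png

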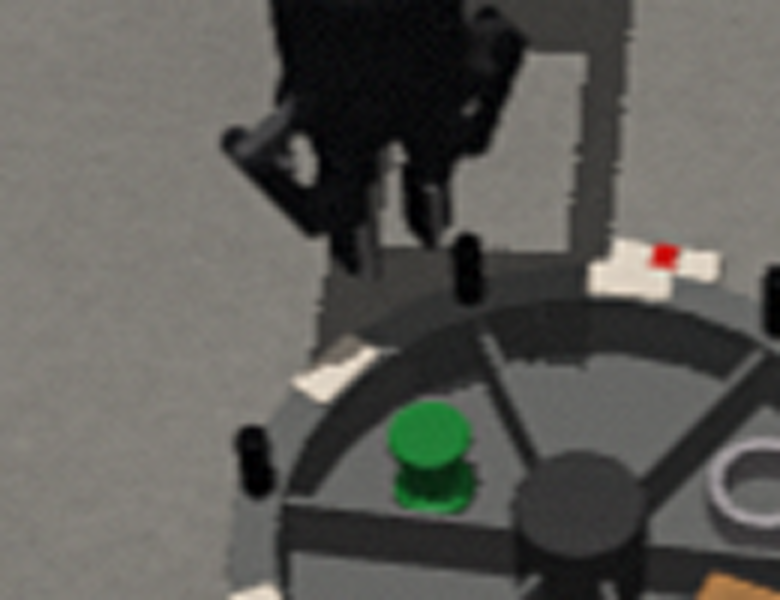

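Scene view: the fingertips at crop (428,245) and (355,275) are about 27 mm above the reported TCP at this opening, so they passed over the peg. The table has not turned. I'll go back over the peg and go lower, checking by picture.

```bash
python3 -c "
from h import *
to(pp(185,94),5,4)
"
```

```text
t 4.45 tcp [ 463.9 -112.3   90.5] [179.9  -0.2  18.5] gap 25.566380130771908 F [ 0.  -0.1 -0.6]
total [ 0.0014 -0.0329 -0.0036] [ 0.002  -0.0041  0.2362] per row [ 0.0003 -0.0082 -0.0009] [ 0.0005 -0.001   0.059 ]
in mean frame per row [-0.0006 -0.0082 -0.0009]
```

{"api": "carry_out", "payload": {"increments": [[[0, 0, -0.006], [0, 0, 0], 0.62], [[-0.0006, -0.0082, -0.002], [0, 0, 0.059], 0.62], [[-0.0006, -0.0082, 0], [0, 0, 0.059], 0.62], [[-0.0006, -0.0082, 0], [0, 0, 0.059], 0.62], [[-0.0006, -0.0062, 0], [0, 0, 0.059], 0.62], [[0, 0, 0], [0, 0, 0], 0.62], [[0, 0, 0], [0, 0, 0], 0.62]]}}

```text
time: 5.15
tool_pos: [454.6, -81.2, 101.8]
tcp_rot: [179.9, -0.4, 4.5]
ft_force: [-0.2, 0.6, -0.1]
finger_gap: 32.1
```

```bash
python3 -c "
from h import *
to(pp(185,82),5,4)
"
```

```text
t 5.15 tcp [454.6 -81.2 101.8] [179.9  -0.4   4.5] gap 32.12710135328936 F [-0.2  0.6 -0.1]
total [-0.     -0.0006  0.0198] [ 0.0023 -0.0067 -0.0091] per row [-0.     -0.0002  0.005 ] [ 0.0006 -0.0017 -0.0023]
in mean frame per row [ 0.     -0.0001  0.005 ]
```

{"api": "carry_out", "payload": {"increments": [[[0, 0, 0.006], [0, -0.002, -0.002], 0.62], [[0, 0, 0.006], [0, -0.002, -0.002], 0.62], [[0, 0, 0.005], [0, -0.002, -0.002], 0.62], [[0, 0, 0.003], [0, 0, 0], 0.62], [[0, 0, 0], [0, 0, 0], 0.62]]}}

```text
time: 5.65
tool_pos: [454.6, -82.0, 79.7]
tcp_rot: [179.9, 0.0, 5.0]
ft_force: [-0.2, -0.5, 0.0]
finger_gap: 32.5
```

```bash
python3 -c "
from h import *
to(pp(185,82),5,4)
s=r.snapshot('scene');im=s['image'];t=r.sense()
u=proj(s,t['tool_pos']);x,y=map(int,u);c=cv2.resize(im[y-50:y+50,x-65:x+65],None,fx=6,fy=6,interpolation=cv2.INTER_CUBIC);cv2.imwrite('pics/s6c.png',c)
print('tcp in crop',(u-[x-65,y-50])*6,'peg top/base in crop',[((proj(s,pp(185,z))-[x-65,y-50])*6).round() for z in(110,75)])
"
```

```text
t 5.65 tcp [454.6 -82.   79.7] [179.9   0.    5. ] gap 32.466808670154 F [-0.2 -0.5  0. ]
total [ 0.0002 -0.0013 -0.0023] [0.0022 0.0006 0.    ] per row [ 0.0001 -0.0003 -0.0006] [0.0006 0.0002 0.    ]
in mean frame per row [ 0.0001 -0.0003 -0.0006]
tcp in crop [395.63527628 303.77364497] peg top/base in crop [array([395., 256.]), array([399., 311.])]
```

View pics/s6c.png

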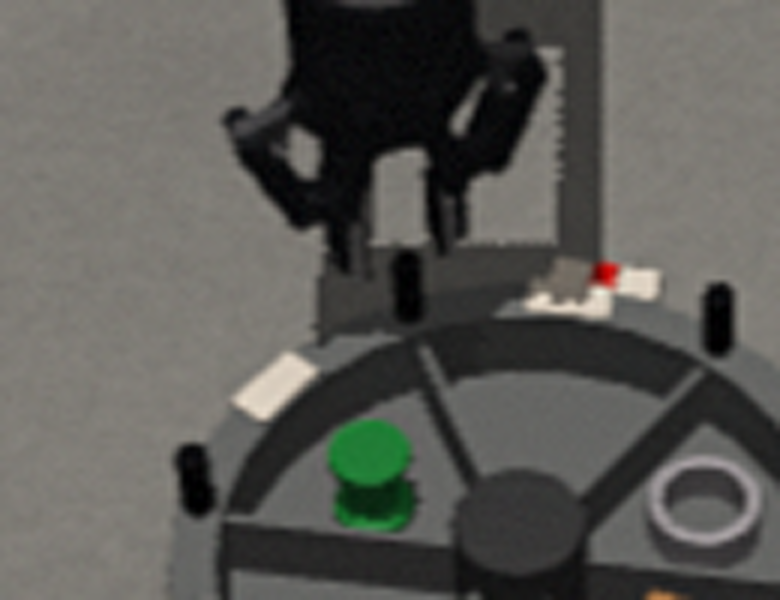

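```bash
python3 -c "
from h import *
s=r.snapshot('wrist');cv2.imwrite('pics/w6.png',s['image'])
cv2.imwrite('pics/w6c.png',cv2.resize(s['image'][200:350,180:380],None,fx=4,fy=4,interpolation=cv2.INTER_CUBIC))
"
```

```text
(no output)
```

View pics/w6c.png

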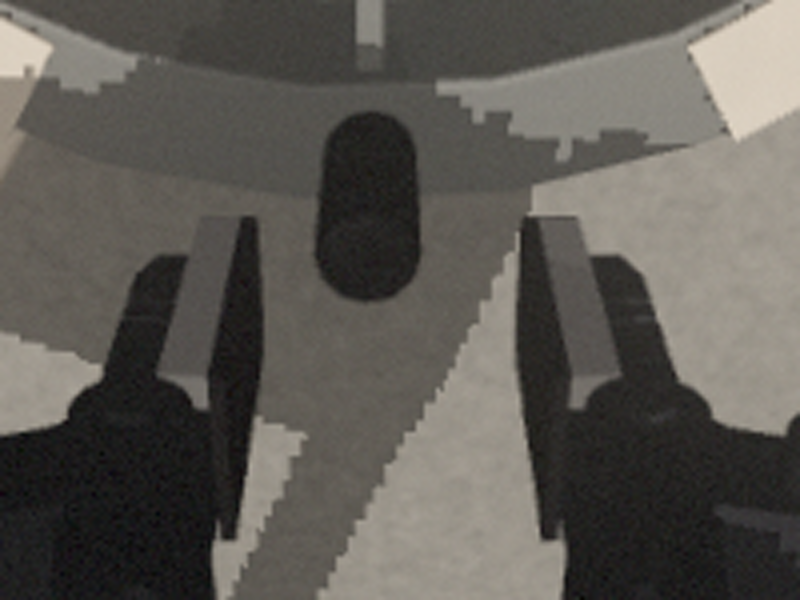

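The pad corners in the wrist view settle it: the spacing is 2.0 px/mm and the width is 31 px, so the tips are about 30 mm behind the reported TCP. They are now at z ≈ 110, so I'll go down another 22 mm.

{"api": "carry_out", "payload": {"increments": [[[0, 0, 0.005], [0.001, 0, 0], 0.62], [[0, -0.001, 0.005], [0.001, 0, 0], 0.62], [[0, 0, 0.005], [0, 0, 0], 0.62], [[0, 0, 0.004], [0, 0, 0], 0.62], [[0, 0, 0], [0, 0, 0], 0.62]]}}

```text
time: 6.25
tool_pos: [455.1, -81.1, 60.0]
tcp_rot: [180.0, -0.0, 5.0]
ft_force: [-0.7, 0.6, -0.3]
finger_gap: 32.3
```

```bash
python3 -c "
from h import *
to(pp(185,60),5,4)
s=r.snapshot('wrist');cv2.imwrite('pics/w7c.png',cv2.resize(s['image'][200:350,180:380],None,fx=4,fy=4,interpolation=cv2.INTER_CUBIC))
"
```

```text
t 6.25 tcp [455.1 -81.1  60. ] [180.  -0.   5.] gap 32.26406614512453 F [-0.7  0.6 -0.3]
total [-0.0003 -0.0004 -0.    ] [ 0.0006 -0.0009  0.    ] per row [-0.0001 -0.0001 -0.    ] [ 0.0001 -0.0002  0.    ]
in mean frame per row [-0.0001 -0.0001 -0.    ]
```

View pics/w7c.png

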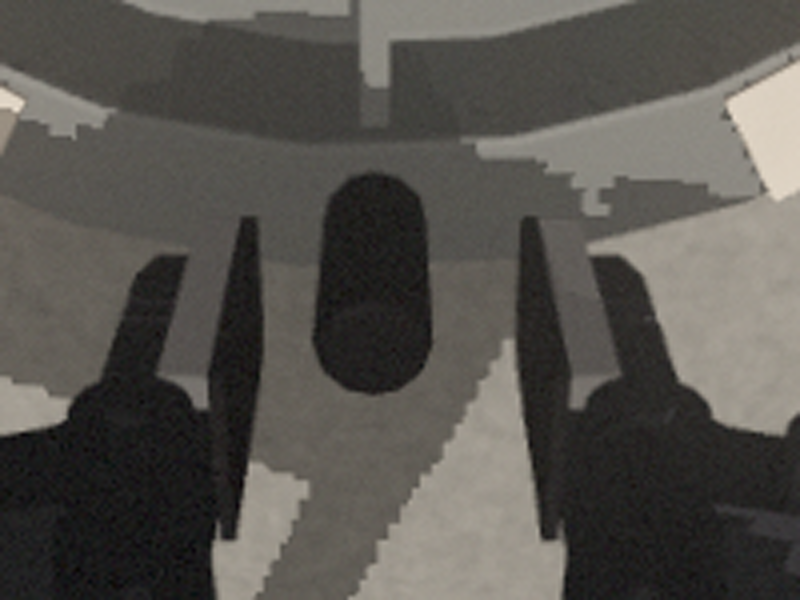

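The peg is now clearly between the pads, so I'll push.

{"api": "carry_out", "payload": {"increments": [[[0, 0, 0], [0, 0, 0], 0.72], [[0, 0.0024, 0], [0, 0, -0.0175], 0.72], [[0, 0.0047, 0], [0, 0, -0.0349], 0.72], [[-0.0002, 0.0047, 0], [0, 0, -0.0349], 0.72], [[-0.0002, 0.0047, 0], [0, 0, -0.0349], 0.72], [[-0.0002, 0.0047, 0], [0, 0, -0.0349], 0.72], [[-0.0002, 0.0047, 0], [0, 0, -0.0349], 0.72]]}}

```text
time: 7.0
tool_pos: [459.8, -107.1, 61.3]
tcp_rot: [180.0, -0.2, 16.7]
ft_force: [-0.3, 1.1, -0.4]
finger_gap: 24.0
```

```bash
python3 -c "
from h import *
st()
s=r.snapshot('wrist');cv2.imwrite('pics/w8.png',s['image'])
"
```

```text
t 7.0 z 61.3 rad 134.9 phi 196.5 yaw [180.   -0.2  16.7] F [-0.3  1.1 -0.4] gap 24.0 q6 53.8
```

View pics/w8.png

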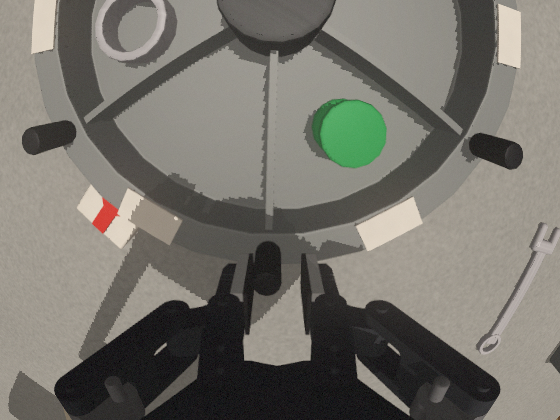

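The turntable is turning with the peg caught against the trailing pad. I'll keep going.

{"api": "carry_out", "payload": {"increments": [[[0, 0.006, 0], [0, 0, -0.0436], 0.72], [[0, 0.0071, 0], [0, 0, -0.0524], 0.72], [[0, 0.0071, 0], [0, 0, -0.0524], 0.72], [[0, 0.0071, 0], [0, 0, -0.0524], 0.72], [[0, 0.0071, 0], [0, 0, -0.0524], 0.72], [[0, 0.0071, 0], [0, 0, -0.0524], 0.72], [[0, 0.0071, 0], [0, 0, -0.0524], 0.72], [[0, 0.0071, 0], [0, 0, -0.0524], 0.72]]}}

```text
time: 7.85
tool_pos: [486.3, -157.3, 62.2]
tcp_rot: [180.0, -0.2, 41.3]
ft_force: [-0.3, 0.6, -0.3]
finger_gap: 24.2
```

```bash
python3 -c "
from h import *
st()
"
```

```text
t 7.85 z 62.2 rad 135.7 phi 220.6 yaw [180.   -0.2  41.3] F [-0.3  0.6 -0.3] gap 24.2 q6 24.9
```

{"api": "carry_out", "payload": {"increments": [[[0.0002, 0.0071, 0.0003], [0, 0, -0.0524], 0.72], [[0.0002, 0.0071, 0.0003], [0, 0, -0.0524], 0.72], [[0.0002, 0.0071, 0.0003], [0, 0, -0.0524], 0.72], [[0.0002, 0.0071, 0.0003], [0, 0, -0.0524], 0.72], [[0.0002, 0.0071, 0.0003], [0, 0, -0.0524], 0.72], [[0.0002, 0.0071, 0.0003], [0, 0, -0.0524], 0.72], [[0.0002, 0.0071, 0.0003], [0, 0, -0.0524], 0.72], [[0.0002, 0.0071, 0.0003], [0, 0, -0.0524], 0.72], [[0.0002, 0.0071, 0.0003], [0, 0, -0.0524], 0.72], [[0.0002, 0.0071, 0.0003], [0, 0, -0.0524], 0.72], [[0.0002, 0.0071, 0.0003], [0, 0, -0.0524], 0.72], [[0.0002, 0.0071, 0.0003], [0, 0, -0.0524], 0.72]]}}

```text
time: 9.05
tool_pos: [560.8, -201.5, 60.2]
tcp_rot: [179.9, -0.2, 78.7]
ft_force: [-0.4, 0.8, 0.5]
finger_gap: 23.9
```

```bash
python3 -c "
from h import *
st()
s=r.snapshot('wrist');cv2.imwrite('pics/w9.png',s['image'])
"
```

```text
t 9.05 z 60.2 rad 135.7 phi 257.9 yaw [179.9  -0.2  78.7] F [-0.4  0.8  0.5] gap 23.9 q6 -13.6
```

View pics/w9.png

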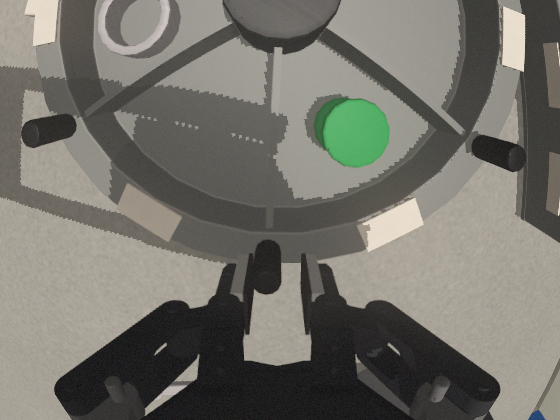

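{"api": "carry_out", "payload": {"increments": [[[0.0002, 0.0071, 0.0001], [0, 0, -0.0524], 0.72], [[0.0002, 0.0071, 0.0001], [0, 0, -0.0524], 0.72], [[0.0002, 0.0071, 0.0001], [0, 0, -0.0524], 0.72], [[0.0002, 0.0071, 0.0001], [0, 0, -0.0524], 0.72], [[0.0002, 0.0071, 0.0001], [0, 0, -0.0524], 0.72], [[0.0002, 0.0071, 0.0001], [0, 0, -0.0524], 0.72], [[0.0002, 0.0071, 0.0001], [0, 0, -0.0524], 0.72], [[0.0002, 0.0071, 0.0001], [0, 0, -0.0524], 0.72], [[0.0002, 0.0071, 0.0001], [0, 0, -0.0524], 0.72], [[0.0002, 0.0071, 0.0001], [0, 0, -0.0524], 0.72], [[0.0002, 0.0071, 0.0001], [0, 0, -0.0524], 0.72], [[0.0002, 0.0071, 0.0001], [0, 0, -0.0524], 0.72]]}}

```text
time: 10.3
tool_pos: [644.2, -193.0, 59.7]
tcp_rot: [-179.9, -0.1, 115.4]
ft_force: [-1.3, -0.5, -0.1]
finger_gap: 24.1
```

```bash
python3 -c "
from h import *
st()
s=r.snapshot('scene');cv2.imwrite('pics/s9.png',s['image'])
"
```

```text
t 10.3 z 59.7 rad 135.7 phi 293.9 yaw [-1.799e+02 -1.000e-01  1.154e+02] F [-1.3 -0.5 -0.1] gap 24.1 q6 -46.4
```

View pics/s9.png

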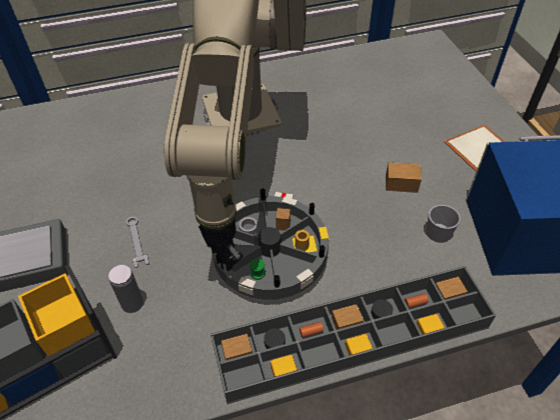

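The scene view shows the yellow bin on the left side (323,233), with all the parts in place and the organizer behind low and clear. I'll continue.

{"api": "carry_out", "payload": {"increments": [[[0.0002, 0.0071, 0.0], [0, 0, -0.0524], 0.72], [[0.0002, 0.0071, 0.0], [0, 0, -0.0514], 0.72], [[0.0002, 0.0071, 0.0], [0, 0, -0.0514], 0.72], [[0.0002, 0.0071, 0.0], [0, 0, -0.0514], 0.72], [[0.0002, 0.0071, 0.0], [0, 0, -0.0514], 0.72], [[0.0002, 0.0071, 0.0], [0, 0, -0.0514], 0.72], [[0.0002, 0.0071, 0.0], [0, 0, -0.0514], 0.72], [[0.0002, 0.0071, 0.0], [0, 0, -0.0514], 0.72], [[0.0002, 0.0071, 0.0], [0, 0, -0.0514], 0.72], [[0.0002, 0.0071, 0.0], [0, 0, -0.0514], 0.72], [[0.0002, 0.0071, 0.0], [0, 0, -0.0514], 0.72], [[0.0002, 0.0071, 0.0], [0, 0, -0.0514], 0.72]]}}

```text
time: 11.55
tool_pos: [704.4, -138.3, 59.4]
tcp_rot: [-179.7, -0.1, 150.7]
ft_force: [-0.3, -1.3, 0.9]
finger_gap: 24.0
```

```bash
python3 -c "
from h import *
st()
s=r.snapshot('scene');cv2.imwrite('pics/s10.png',s['image'][120:350,150:450])
"
```

```text
t 11.55 z 59.4 rad 134.5 phi 328.9 yaw [-1.797e+02 -1.000e-01  1.507e+02] F [-0.3 -1.3  0.9] gap 24.0 q6 -75.7
```

View pics/s10.png

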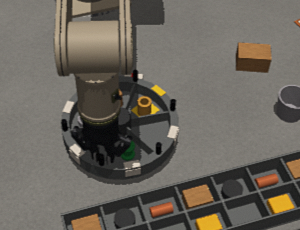

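{"api": "carry_out", "payload": {"increments": [[[0, 0.0071, 0.0], [0, 0, -0.0514], 0.72], [[0.0001, 0.0071, 0.0], [0, 0, -0.0514], 0.72], [[0.0001, 0.0071, 0.0], [0, 0, -0.0514], 0.72], [[0.0001, 0.0071, 0.0], [0, 0, -0.0514], 0.72], [[0.0001, 0.0071, 0.0], [0, 0, -0.0514], 0.72], [[0.0001, 0.0071, 0.0], [0, 0, -0.0514], 0.72], [[0.0001, 0.0071, 0.0], [0, 0, -0.0514], 0.72], [[0.0001, 0.0071, 0.0], [0, 0, -0.0514], 0.72], [[0.0001, 0.0055, 0.0], [0, 0, -0.04], 0.72], [[0.0001, 0.003, 0.0], [0, 0, -0.022], 0.72], [[0, 0, 0], [0, 0, 0], 0.72]]}}

```text
time: 12.7
tool_pos: [721.6, -77.9, 59.3]
tcp_rot: [-179.6, -0.2, 177.3]
ft_force: [-0.9, 0.8, 0.7]
finger_gap: 23.8
```

```bash
cat >>h.py <<'E'
def meas():
    for n in("top","scene"):
        s=r.snapshot(n); im=s["image"]; H,S,V=cv2.split(cv2.cvtColor(im,cv2.COLOR_BGR2HSV))
        y=(H>22)&(H<35)&(S>150)&(V>110); red=((H<8)|(H>172))&(S>150)&(V>100)
        for nm,m,z in(("y",y,76),("red",red,33)):
            for c,b in blobs(m,6):
                p=plane(s,c,z); v=p[:2]-C; d=np.hypot(*v)
                if d<195: print(n,nm,c.round(1),b[4],"rad",d.round(1),"phi",(np.degrees(np.arctan2(v[1],v[0]))%360).round(1))
        a,b=proj(s,[C[0],C[1],50]).astype(int)
        cv2.imwrite(f"pics/m_{n}_{r.sense()['time']:.2f}.png",cv2.resize(im[b-70:b+70,a-70:a+70],None,fx=4,fy=4,interpolation=cv2.INTER_CUBIC))
E
python3 -c "
from h import *
st();meas()
"; ls pics
```

```text
t 12.7 z 59.3 rad 132.7 phi 356.1 yaw [-179.6   -0.2  177.3] F [-0.9  0.8  0.7] gap 23.8 q6 -97.2
crop.png
m_scene_12.80.png
m_top_12.75.png
s10.png
s5.png
s5c.png
s6c.png
s9.png
scene0.png
t4.png
t4c.png
top0.png
w1.png
w2.png
w3.png
w4.png
w6.png
w6c.png
w7c.png
w8.png
w9.png
```

{"api": "carry_out", "payload": {"increments": [[[-0.0003, 0.004, 0.0], [0, 0, -0.029], 0.72], [[-0.0003, 0.0047, 0.0], [0, 0, -0.035], 0.72], [[-0.0003, 0.0047, 0.0], [0, 0, -0.035], 0.72], [[-0.0003, 0.004, 0.0], [0, 0, -0.029], 0.72], [[0, 0.002, 0.0], [0, 0, -0.015], 0.72], [[0, 0, 0], [0, 0, 0], 0.72], [[0, 0, 0], [0, 0, 0], 0.72]]}}

```text
time: 13.5
tool_pos: [722.2, -58.6, 59.0]
tcp_rot: [-179.6, -0.3, -174.0]
ft_force: [-0.7, -1.0, 0.3]
finger_gap: 24.2
```

```bash
python3 -c "
from h import *
st();meas()
s=r.snapshot('wrist');cv2.imwrite('pics/w11.png',s['image'])
"
```

```text
t 13.5 z 59.0 rad 133.4 phi 4.4 yaw [-179.6   -0.3 -174. ] F [-0.7 -1.   0.3] gap 24.2 q6 -104.3
```

View pics/w11.png

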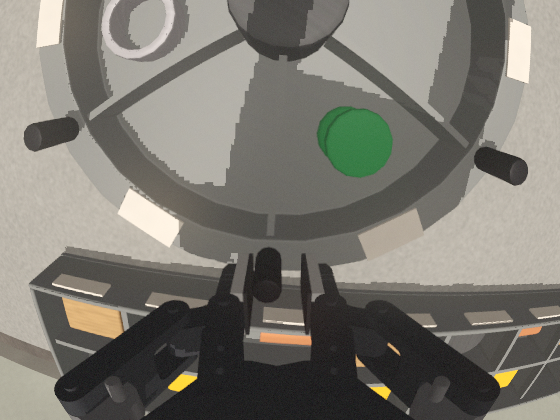

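The peg's estimated angle is 2.3° against a target of 2.8°. I'll open the gripper, lift straight up and look.

{"api": "carry_out", "payload": {"increments": [[[0, 0, 0], [0, 0, 0], 0.6], [[0, -0.001, 0], [0, 0, 0], 0.6], [[0, 0, 0], [0, 0, 0], 0.6], [[0, 0, -0.01], [0, 0, 0], 0.6], [[0, 0, -0.02], [0, 0, 0], 0.6], [[0, 0, -0.03], [0, 0, 0], 0.6], [[0, 0, -0.04], [0, 0, 0], 0.6], [[0, 0, -0.04], [0, 0, 0], 0.6], [[0, 0, -0.03], [0, 0, 0], 0.6]]}}

```text
time: 14.55
tool_pos: [719.2, -58.2, 229.7]
tcp_rot: [-179.8, -1.0, -174.1]
ft_force: [-0.2, 0.4, 0.4]
finger_gap: 33.9
```

```bash
python3 -c "
from h import *
st();meas()
to([500,-400,240],150,12)
"
```

```text
t 14.55 z 229.7 rad 130.4 phi 4.7 yaw [-179.8   -1.  -174.1] F [-0.2  0.4  0.4] gap 33.9 q6 -104.4
scene y [285.7 219.5] 19 rad 75.0 phi 127.1
t 14.65 tcp [721.8 -58.6 234.6] [-179.7   -0.5 -174.1] gap 34.30041698821403 F [ 0.3 -0.9  1.2]
total [ 0.2559 -0.3167 -0.0012] [-0.0083 -0.0069  0.6273] per row [ 0.0213 -0.0264 -0.0001] [-0.0007 -0.0006  0.0523]
in mean frame per row [ 0.0121 -0.0317 -0.0003]
```

{"api": "carry_out", "payload": {"increments": [[[0.021, -0.026, 0], [0, 0, 0], 0.6], [[0.021, -0.026, 0], [0, 0, 0], 0.6], [[0.021, -0.026, 0], [0, 0, 0], 0.6], [[0.021, -0.026, 0], [0, 0, 0], 0.6], [[0.021, -0.026, 0], [0, 0, 0], 0.6], [[0.021, -0.026, 0], [0, 0, 0], 0.6], [[0.021, -0.026, 0], [0, 0, 0], 0.6], [[0.021, -0.026, 0], [0, 0, 0], 0.6], [[0.021, -0.026, 0], [0, 0, 0], 0.6], [[0.021, -0.026, 0], [0, 0, 0], 0.6], [[0.021, -0.026, 0], [0, 0, 0], 0.6], [[0, 0, 0], [0, 0, 0], 0.6]]}}

```text
time: 15.85
tool_pos: [514.3, -376.5, 242.1]
tcp_rot: [-179.6, -0.2, -173.8]
ft_force: [-0.1, -0.5, 0.7]
finger_gap: 33.9
```

```bash
python3 -c "
from h import *
st();meas()
"; ls -t pics|head -2
```

```text
t 15.85 z 242.1 rad 316.6 phi 256.3 yaw [-179.6   -0.2 -173.8] F [-0.1 -0.5  0.7] gap 33.9 q6 -136.7
top y [277.  222.3] 159 rad 102.3 phi 156.4
top y [276.3 215.5] 22 rad 85.7 phi 149.9
top y [268.5 231.9] 88 rad 137.5 phi 151.8
top red [262.8 246.6] 39 rad 177.6 phi 152.8
scene y [280.1 198.6] 67 rad 135.1 phi 150.5
scene y [268.9 221.7] 42 rad 53.6 phi 161.5
scene y [285.6 219. ] 22 rad 76.1 phi 127.9
scene red [283.4 193.9] 11 rad 191.1 phi 151.7
m_scene_15.95.png
m_top_15.90.png
```

View pics/m_top_15.90.png

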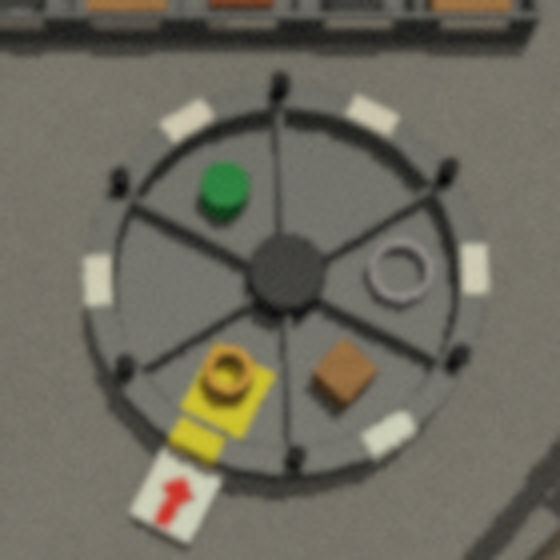

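```bash
python3 -c "
from h import *
meas(); r.hand_in(); st()
"|grep -v scene
```

```text
top y [277.  222.3] 159 rad 102.3 phi 156.4
top y [276.2 215.4] 20 rad 85.6 phi 149.8
top y [268.6 231.9] 87 rad 137.5 phi 151.9
top red [262.9 246.6] 38 rad 177.3 phi 152.8
the job is handed in; nothing more can be done
the job is handed in; nothing more can be done
```

I turned the carousel about 177° counter-clockwise, by straddling one rim peg with the part-closed fingers and following the circle at about 0.5 rad/s. The yellow tag now lines up with the red pointer. The arm is lifted clear and the job was handed in at about 16 s.

**Last checks:**
- **Alignment:** the top view puts the tag at 151.9° and the pointer at 152.8°, about 2 mm sideways against the 16 mm allowed. The scene view gave 150.5° and 151.7°.
- **At rest:** two top pictures taken in succession agree to within 0.1°.
- **Parts:** all four are down in their bins, with the bushing in the yellow bin.
- **Surroundings:** the last overall scene picture, taken partway through the push, showed nothing displaced. I did not measure them again at the end.

**What disagreed:** my first push missed because the real fingertips sit about 30 mm above the reported TCP at that opening, so they passed over the peg without touching it. I spotted this in the pictures, went lower and pushed again. Contact forces stayed around 1 N.

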